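# Raise the counter sign stand

### The job

Lift the old price plate out of the slot on top of the telescoping sign stand and drop it into the slatted returns crate. Then squeeze the stand's grip head so that its side button is pressed fully in, pull the pole straight up past its first stop to its second stop, and finish still holding the head there, with both tubes fully drawn out, because the pole sinks if let go. Leave the chocolate box, the tamper and the chocolate bar undisturbed.

Things in the scene. Friction and masses are not known exactly. Their poses are not given: they have to be found in the camera images.
- sign_stand: Telescoping sign stand, fixed. Origin: centre of the underside of its round dark foot (124 mm across, 13 mm high); z up along the pole. Above the foot: aluminium outer tube, 22 mm thick, then a black collar 36x36 mm from z 78 to 105 mm, then the grip head (see stand_grip). +y points to the side of the head that carries the button.
- stand_grip (a point): Centre of the black grip head at button height, 124 mm above the worktop when retracted; rises with the head; axes as the stand. Head 40 (x) by 44 mm (y), from 18 mm below this point to 31 mm above. A 10.75 mm slot along y in its top 17 mm holds the plate. Grip from above across y: one finger on the button, one on the ribbed -y face; gripped across x it stays locked.
- button_face (a point): Centre of the outer face of the grey release button (20 mm wide in x, 22 mm high) on the head's +y side. It stands 7 mm proud of the head's 44 mm body (51 mm over button and ribbed face), 1.5 mm proud when fully in. Pressed toward the stand's -y.
- release_button (a joint): Travel of the release button in m: 0 out, 0.0055 fully in. Sprung: 2.4 N to start, about 6 N fully in. The pole is latched while retracted; it comes free when the button is in by more than about 4.5 mm. Grip with 20 N or more.
- upper_section (a joint): Extension of the thin upper tube with the head, in m: 0 retracted, 0.06 its stop (the first stop). It moves first when the head is pulled up (about 2 N) and sinks by its weight when released.
- middle_section (a joint): Extension of the thicker middle tube, in m: 0 retracted, 0.06 its stop (the second stop). It moves only once the upper tube is at its stop (about 4 N in all), so at the second stop the head is 120 mm above its retracted height. Stops are solid.
- price_plate: Wood-framed price plate with a blank pale face, 8 mm thick (x), 90 mm wide (y), 75 mm high (z), about 60 g, loose. Origin: middle of its lower edge; z points to its upper edge. It stands upright in the head's slot, which takes its lowest 17 mm; its lower edge is 138 mm above the worktop. Grip it near its upper edge across its thickness, fingertips at least 20 mm above its lower edge.
- plate_center (a point): Centre of the price plate, 37.5 mm above its lower edge.
- returns_crate: Open slatted wooden crate, 220 mm (x) by 170 mm (y), 65 mm high, walls and floor 6 mm, 0.8 kg, loose, empty. Origin: centre of its underside.
- choc_box: Bystander: printed carton of chocolate, 55x91x96 mm, upright. Origin: centre of its underside.
- coffee_tamper: Bystander: coffee tamper with a wooden handle, 58 mm across, 82 mm high. Origin: centre of its underside.
- choc_bar: Bystander: flat wrapped chocolate bar, 158x78x10 mm. Origin: centre of its underside.
- pos_terminal: Till terminal standing behind the work, fixed; keep clear of it. Origin: centre of the underside of its foot (200x220 mm). Its tilted screen, 370 mm wide (y), reaches from 112 mm in front of the origin (-x) to 75 mm behind it, from 150 to 380 mm above the worktop, so carry things past it on the robot's side.
Mind the look-alikes: they are no part of the job. Of the things shaped like the price_plate, the wood one is meant.

How it is judged:
By the outcome, as a careful person would: the job done as asked, in the order asked, and still so for the second after the job is handed in, while the arm keeps its last pose, push and grip.
It also fails if it takes over 64 s, if anything falls off the work surface, if the arm or the gripper's body presses on something with over 40 N, if the wrist force passes 120 N, or if a joint passes its speed limit or range.

### The arm

A 6-joint arm with a two-finger parallel gripper is mounted at the origin on a cart in front of the work surface, level with it; the furniture and walls round the work are solid. World frame = base frame: x ahead of the robot, y to its left, z up, the work surface at z = 0. Lengths are in m, angles in degrees, forces in N, time in s.
With the tool pointing down it reaches from about 0.35 to 0.875 m from the base axis. Payload 4.2 kg.
Tool frame: the origin (TCP) lies on the centre line of the jaws, within the pads' length; the fingertips stand 19 mm ahead of it and the grasp point (between the pads) is the TCP; x points along the fingers, y is the direction in which the jaws open and shut, and the axes are right-handed (so a half turn about x gives the same grasp; the last joint's range is limited). The gripper opens to 87 mm and grips with 3 to 60 N. Pads are 19 mm wide; open, the fingers measure 117 mm over their backs; the gripper's body (75 mm by 190 mm) begins 51 mm behind the grasp point.
Start: joints at [91.364, 22.042, 0.453, 0, -68.411, -14.817], TCP at [0.145, 0.608, 0.242] pointing down, gripper open.
Joint ranges: [-179.83, 179.83], [-69.29, 118.12], [-61.27, 80.66], [-181.25, 117.63], [-171.15, -9.14], [-177.46, 177.46]. Speed limits (degrees/s): [159.86, 159.86, 180, 180, 180, 180].

### API

Orientations are given as a 3x3 rotation matrix whose columns are the frame's x, y, z axes.
In Python, from station import r, viewer, job, spotter gives the robot as it stands.
- The arm moves only by the tool play_rows, never from a script. Its argument "commands" is a list of rows, each an object of numbers: "fingers": the gripper command: -1 is fully open, 1 is shut, values between are in proportion; "tx", "ty", "tz": the shift along the tool's x, y, z normalised to -1 to 1, where 1 is 750 mm; "ax", "ay", "az": the turn, a rotation vector about the tool's x, y, z normalised to -1 to 1, where 1 is pi rad. In form: [{"fingers": .., "tx": .., "ty": .., "tz": .., "ax": .., "ay": .., "az": ..}, ...]. A call has 1 to 5 rows; each row is the pose to reach, as a shift and turn from the pose commanded when the call began, along the tool's axes at that moment, turning the shorter way round; what a row does not reach only later rows make up. A row lasts 1/12 s, in which the tool goes at most 41.7 mm and 7.16 degrees, less where a joint would pass 70% of its speed; a pose out of reach is approached as far as the arm can. A call with a number of a shift or a turn outside -1 to 1 is refused whole. A call with a gripper value outside its range is refused whole. The fingers move at their own pace and stop on an object; the grip force is fixed at half the most. Time passes only in rows, so rows that repeat a pose let the fingers close. It gives the time, the measured TCP pose, the force and the opening at its end, in the units of the state.
- r.sense(): the state, without advancing time (a new reading comes with each control period).
- viewer.capture(name): name is "scene" or "top" or "wrist"; returns a dict with "image" (480x640x3 uint8, red, green, blue), "fx", "fy", "cx", "cy" (pixels), "R" (3x3) and "t" (3): a world point X has camera coordinates R X + t; the wrist camera has in their place "mount" (4x4, takes a point from camera to tool coordinates, whose origin is the TCP and whose axes are the tool frame's). Camera axes: x right, y down, z forward; pixel columns grow to the right and rows downward; lengths in m; the calibration is good to about 2 mm. A picture is of the moment at which its call begins: read the wrist's pose just before it. There is no depth.
- job.finish_job(): hands the job in, once; it reports no verdict.
Trained networks look in a picture, given as the dict that the camera call returned (one of the last four; its "shot" number tells which), for a name from the list of things; names that differ only in an ending like _2 or _b are one class to them, and where a whole thing is asked for, a point or a joint stands for the part that bears it (a point fixed in the world has none). Each returns a list of dicts, best first, with "score" (0 to 1); they miss things now and then, are a little off and sometimes report something else, mostly with a low value. They report only what shows in the picture. A call takes as long as a camera call. They do not tell look-alikes from the thing itself.
- spotter.find_in(name, picture): "uv" ([column, row] in pixels, amid what is visible of it).
- spotter.silhouettes(name, picture): "region" (480x640 bool, what is visible of it) and "uv" ([column, row] in pixels, amid what is visible of it).
The state is a dict: "time_s": time; "joints": joint angles; "joint_velocities": joint speeds; "effort": joint torques, N m; "tcp_pos": TCP position; "ee_rot": TCP orientation; "wrist_force": force on the tool from outside, world axes, zero at the start; "moment": the same for the moment, N m; "gripper_width": opening from 0.0 (shut) to 1.0 (fully open).
Only numpy, scipy, OpenCV 4.12 (cv2) and the standard library are available. Lean on these libraries where they do the work, as an engineer would, in place of code of your own. Each camera call takes 0.05 s, during which the arm holds its last target. There are 200 camera calls.

## Working session

There is one attempt and no reset: what is moved stays moved. The work goes in short steps, Python scripts to look and compute and a tool call to move; the robot and the scene stay as the last step left them, time stands still between calls to the robot, and variables do not carry over. Pictures are saved under pics/ and viewed, about 8 in all and at most 12, crops included, and the job is handed in when it is done.

Besides the shell and the picture viewer there is one more tool, called by a JSON object that holds its "api" and its "payload", one argument or row to a line. play_rows: Moves the arm, as the interface text tells. Its arguments: {"type":"object","properties":{"commands":{"type":"array"}},"required":["commands"]}

```bash
mkdir -p pics; ls; cat > h.py <<'E'
import numpy as np, cv2
from station import r, viewer, job, spotter
def save(p,n): cv2.imwrite(f'pics/{n}.png',p['image'][:,:,::-1])
def cam(p):
    if 'R' in p: return np.array(p['R']),np.array(p['t'])
    s=r.sense(); M=np.array(p['mount']); Rw=np.array(s['ee_rot'])
    Rc=Rw@M[:3,:3]; tc=Rw@M[:3,3]+np.array(s['tcp_pos'])
    return Rc.T,-Rc.T@tc
def ray(p,uv,z):
    R,t=cam(p); d=R.T@np.array([(uv[0]-p['cx'])/p['fx'],(uv[1]-p['cy'])/p['fy'],1]); c=-R.T@t
    return c+d*(z-c[2])/d[2]
def proj(p,X):
    R,t=cam(p); c=R@np.array(X)+t
    return np.array([p['fx']*c[0]/c[2]+p['cx'],p['fy']*c[1]/c[2]+p['cy']])
E
python3 - <<'E'
from h import *
np.set_printoptions(precision=3,suppress=True)
s=r.sense(); print(s['tcp_pos'],s['ee_rot'],s['gripper_width'])
hz=dict(price_plate=.18,stand_grip=.13,sign_stand=.0,returns_crate=.03,choc_box=.05,coffee_tamper=.04,choc_bar=.005,button_face=.124)
for n in ['scene','top']:
    p=viewer.capture(n); save(p,n+'0'); R,t=cam(p); print(n,'cam',-R.T@t)
    for k,z in hz.items():
        for d in spotter.find_in(k,p)[:4]: print(k,np.round(d['uv']),round(d['score'],2),ray(p,d['uv'],z))
E
```

```text
pics
[0.145 0.607 0.24 ] [[-0.    -0.233 -0.973]
 [-0.002 -0.973  0.233]
 [-1.     0.002 -0.   ]] 1.0035119352558077
scene cam [0.225 0.696 0.826]
price_plate [421. 167.] 0.79 [ 0.448 -0.316  0.18 ]
price_plate [335. 212.] 0.59 [ 0.564 -0.066  0.18 ]
stand_grip [414. 183.] 0.75 [ 0.46  -0.316  0.13 ]
sign_stand [413. 217.] 0.89 [ 0.456 -0.35   0.   ]
returns_crate [264. 411.] 0.96 [0.519 0.338 0.03 ]
returns_crate [412. 180.] 0.41 [ 0.502 -0.473  0.03 ]
choc_box [300. 261.] 0.94 [ 0.629 -0.016  0.05 ]
coffee_tamper [360. 305.] 0.81 [0.456 0.042 0.04 ]
coffee_tamper [419. 168.] 0.55 [ 0.5   -0.529  0.04 ]
choc_bar [346. 194.] 0.63 [ 0.663 -0.363  0.005]
top cam [ 0.366 -0.001  1.333]
price_plate [464. 295.] 0.78 [ 0.449 -0.32   0.18 ]
price_plate [406. 233.] 0.41 [ 0.602 -0.195  0.18 ]
stand_grip [462. 292.] 0.78 [ 0.459 -0.331  0.13 ]
sign_stand [447. 298.] 0.72 [ 0.456 -0.326  0.   ]
returns_crate [198. 279.] 0.64 [0.523 0.346 0.03 ]
coffee_tamper [317. 302.] 0.66 [0.454 0.028 0.04 ]
choc_bar [457. 222.] 0.84 [ 0.666 -0.369  0.005]
button_face [461. 293.] 0.5 [ 0.459 -0.33   0.124]
```

```bash
python3 - <<'E'
import cv2
a=cv2.imread('pics/scene0.png');b=cv2.imread('pics/top0.png')
A=cv2.resize(a[120:460,200:480],None,fx=1.4,fy=1.4);B=cv2.resize(b[170:370,150:530],(400,210))
import numpy as np
c=cv2.resize(a[130:260,320:460],(400,371));d=cv2.resize(b[250:330,400:500],(400,320))
C=np.zeros((600,800,3),np.uint8); A=A[:,:390];C[:A.shape[0],:A.shape[1]]=A;
C[:371,400:]=c;C[371:600,400:]=d[40:269]; cv2.imwrite('pics/m1.png',C)
E
```

```text
(no output)
```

View pics/m1.png

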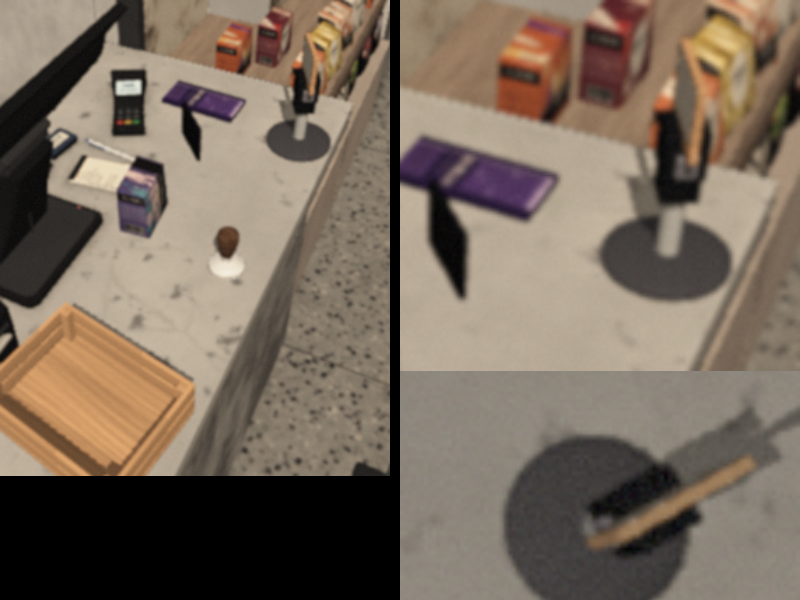

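View pics/top0.png

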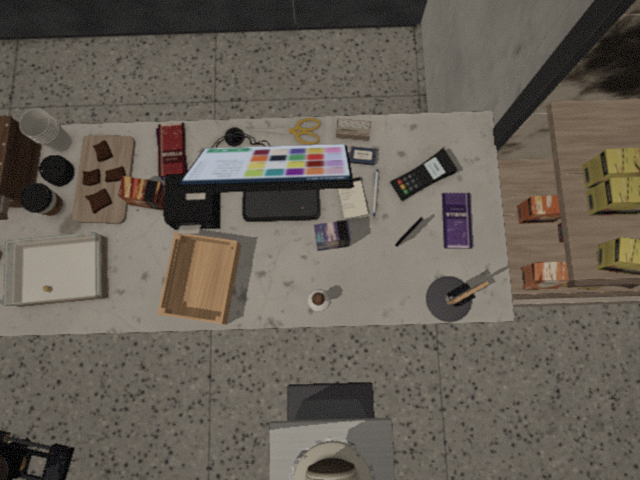

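The two plate-shaped things are the wooden plate in the stand's slot (top 464,295; scene 421,167) and a black free-standing plate (top 406,233; scene 335,212). The wooden one is meant, since it has the wood frame and sits in the slot; the enlarged crop confirms this. The grey button shows on the left (+y-ish) end of the head, near top (450,298).

```bash
python3 - <<'E'
from h import *
np.set_printoptions(precision=4,suppress=True)
p=viewer.capture('top')
a=ray(p,(448,303.5),.213);b=ray(p,(488,283.5),.213); d=a-b
print('plate ends',a,b,np.linalg.norm(d),'mid',(a+b)/2,'yaw of +y',np.degrees(np.arctan2(d[1],d[0])))
for n in ['top','scene']:
    q=p if n=='top' else viewer.capture(n)
    im=q['image'].astype(int)
    for k in ['price_plate','sign_stand','returns_crate']:
        S=spotter.silhouettes(k,q)
        for s in S[:1]:
            m=s['region'].astype(np.uint8); c=max(cv2.findContours(m,0,2)[0],key=cv2.contourArea)
            print(n,k,s['score'],cv2.minAreaRect(c),cv2.boundingRect(c))
            if k=='returns_crate':
                bx=cv2.boxPoints(cv2.minAreaRect(c)); print([ray(q,u,.065) for u in bx])
            if k=='sign_stand' and n=='top':
                g=im.mean(2)[260:330,415:480]
                M=((g<85)&(m[260:330,415:480]>0)).astype(np.uint8)
                c2=max(cv2.findContours(M,0,2)[0],key=cv2.contourArea); (x,y),rad=cv2.minEnclosingCircle(c2); print('foot',x+415,y+260,rad,cv2.boundingRect(c2),ray(q,(x+415,y+260),.013))
# foot circle overlay fit by eye bounds
print('foot guess',ray(p,(449.0,298.5),.013))
E
```

```text
plate ends [ 0.4289 -0.2742  0.213 ] [ 0.4716 -0.3691  0.213 ] 0.10405519823473025 mid [ 0.4502 -0.3217  0.213 ] yaw of +y 114.24205334246923
top price_plate 0.63 ((467.4117736816406, 292.3529357910156), (5.830951690673828, 44.24663162231445), 59.036251068115234) (448, 282, 40, 22)
top sign_stand 0.65 ((449.00006103515625, 298.5000305175781), (44.5477294921875, 44.547725677490234), 45.0) (426, 277, 48, 44)
foot 449.5 298.5 23.759307861328125 (11, 17, 48, 44) [ 0.4532 -0.3281  0.013 ]
top returns_crate 0.73 ((199.44015502929688, 277.4326171875), (70.68318939208984, 85.07327270507812), 9.727579116821289) (158, 234, 83, 90)
[array([0.4336, 0.4398, 0.065 ]), array([0.6545, 0.4099, 0.065 ]), array([0.6162, 0.2231, 0.065 ]), array([0.3981, 0.2591, 0.065 ])]
scene price_plate 0.87 ((420.5, 165.5), (43.0, 11.0), 90.0) (415, 144, 12, 44)
scene sign_stand 0.8 ((418.7586669921875, 204.8965606689453), (44.644187927246094, 65.12799072265625), 23.198591232299805) (390, 169, 46, 67)
scene returns_crate 0.75 ((261.72943115234375, 405.7176513671875), (133.2005615234375, 113.4096450805664), 39.09385299682617) (182, 337, 157, 143)
[array([0.6484, 0.4166, 0.065 ]), array([0.6416, 0.198 , 0.065 ]), array([0.3799, 0.2786, 0.065 ]), array([0.4195, 0.4586, 0.065 ])]
foot guess [ 0.4533 -0.3268  0.013 ]
```

```bash
cat >> h.py <<'E'
from scipy.spatial.transform import Rotation as Ro
def Rt(psi):
    c,s=np.cos(np.radians(psi)),np.sin(np.radians(psi))
    return np.array([[0,c,s],[0,s,-c],[-1,0,0.]])
def goal(pos,psi,start=None):
    s=r.sense(); R0,p0=(np.array(s['ee_rot']),np.array(s['tcp_pos'])) if start is None else (Rt(start[1]),np.array(start[0]))
    t=R0.T@(np.array(pos)-p0); a=Ro.from_matrix(R0.T@Rt(psi)).as_rotvec()
    print('t',np.round(t/.75,4),'a',np.round(a/np.pi,4),'rows',round(max(np.linalg.norm(t)/.0417,np.degrees(np.linalg.norm(a))/7.16),1))
E
python3 - <<'E'
from h import *
W=(.42,.25,.33)
goal(W,-155.8); goal((.45,-.325,.34),-155.8,(W,-155.8))
E
```

```text
t [-0.118   0.3789 -0.4671] a [0.2908 0.     0.    ] rows 11.0
t [-0.0133  0.2778 -0.7157] a [0. 0. 0.] rows 13.8
```

```bash
python3 - <<'E'
from h import *
W=(.42,.25,.33)
goal((.45,-.325,.34),-103.5,(W,-103.5))
E
```

```text
t [-0.0133  0.7361 -0.2179] a [0. 0. 0.] rows 13.8
```

{"api": "play_rows", "payload": {
  "commands": [
    {"fingers": -1, "tx": -0.04, "ty": 0.126, "tz": -0.156, "ax": 0, "ay": 0, "az": 0},
    {"fingers": -1, "tx": -0.04, "ty": 0.126, "tz": -0.156, "ax": 0, "ay": 0, "az": 0},
    {"fingers": -1, "tx": -0.04, "ty": 0.126, "tz": -0.156, "ax": 0, "ay": 0, "az": 0},
    {"fingers": -1, "tx": -0.04, "ty": 0.126, "tz": -0.156, "ax": 0, "ay": 0, "az": 0}
  ]
}}

```text
time_s: 1.63
tcp_pos: [0.2385, 0.4864, 0.2725]
ee_rot: [[0.0, -0.233, -0.972], [0.0, -0.972, 0.233], [-1.0, -0.0, -0.0]]
wrist_force: [0.3, -0.1, -0.2]
gripper_width: 1.0
```

{"api": "play_rows", "payload": {
  "commands": [
    {"fingers": -1, "tx": -0.04, "ty": 0.126, "tz": -0.156, "ax": 0, "ay": 0, "az": 0},
    {"fingers": -1, "tx": -0.04, "ty": 0.126, "tz": -0.156, "ax": 0, "ay": 0, "az": 0},
    {"fingers": -1, "tx": -0.04, "ty": 0.126, "tz": -0.156, "ax": 0, "ay": 0, "az": 0},
    {"fingers": -1, "tx": -0.04, "ty": 0.126, "tz": -0.156, "ax": 0, "ay": 0, "az": 0}
  ]
}}

```text
time_s: 1.97
tcp_pos: [0.3303, 0.3671, 0.3028]
ee_rot: [[0.001, -0.234, -0.972], [0.001, -0.972, 0.234], [-1.0, -0.001, -0.001]]
wrist_force: [0.9, 0.2, 0.2]
gripper_width: 0.998
```

{"api": "play_rows", "payload": {
  "commands": [
    {"fingers": -1, "tx": -0.04, "ty": 0.126, "tz": -0.156, "ax": 0, "ay": 0, "az": 0},
    {"fingers": -1, "tx": -0.04, "ty": 0.126, "tz": -0.156, "ax": 0, "ay": 0, "az": 0},
    {"fingers": -1, "tx": -0.04, "ty": 0.126, "tz": -0.156, "ax": 0, "ay": 0, "az": 0},
    {"fingers": -1, "tx": -0.04, "ty": 0.126, "tz": -0.156, "ax": 0, "ay": 0, "az": 0}
  ]
}}

```text
time_s: 2.3
tcp_pos: [0.4221, 0.248, 0.3328]
ee_rot: [[0.001, -0.234, -0.972], [0.001, -0.972, 0.234], [-1.0, -0.001, -0.001]]
wrist_force: [1.1, 0.8, 0.1]
gripper_width: 0.999
```

Batched calls work. Next is leg 2, then the turn.

{"api": "play_rows", "payload": {
  "commands": [
    {"fingers": -1, "tx": 0, "ty": 0.245, "tz": -0.072, "ax": 0, "ay": 0, "az": 0},
    {"fingers": -1, "tx": 0, "ty": 0.245, "tz": -0.072, "ax": 0, "ay": 0, "az": 0},
    {"fingers": -1, "tx": 0, "ty": 0.245, "tz": -0.072, "ax": 0, "ay": 0, "az": 0},
    {"fingers": -1, "tx": 0, "ty": 0.245, "tz": -0.072, "ax": 0, "ay": 0, "az": 0},
    {"fingers": -1, "tx": 0, "ty": 0.245, "tz": -0.072, "ax": 0, "ay": 0, "az": 0}
  ]
}}

```text
time_s: 2.72
tcp_pos: [0.4298, 0.0561, 0.332]
ee_rot: [[0.001, -0.234, -0.972], [-0.0, -0.972, 0.234], [-1.0, -0.0, -0.001]]
wrist_force: [-0.5, -0.2, -0.2]
gripper_width: 0.997
```

{"api": "play_rows", "payload": {
  "commands": [
    {"fingers": -1, "tx": 0, "ty": 0.245, "tz": -0.072, "ax": 0, "ay": 0, "az": 0},
    {"fingers": -1, "tx": 0, "ty": 0.245, "tz": -0.072, "ax": 0, "ay": 0, "az": 0},
    {"fingers": -1, "tx": 0, "ty": 0.245, "tz": -0.072, "ax": 0, "ay": 0, "az": 0},
    {"fingers": -1, "tx": 0, "ty": 0.245, "tz": -0.072, "ax": 0, "ay": 0, "az": 0},
    {"fingers": -1, "tx": 0, "ty": 0.245, "tz": -0.072, "ax": 0, "ay": 0, "az": 0}
  ]
}}

```text
time_s: 3.13
tcp_pos: [0.4398, -0.1352, 0.3319]
ee_rot: [[0.001, -0.235, -0.972], [-0.001, -0.972, 0.235], [-1.0, 0.0, -0.001]]
wrist_force: [0.3, 0.5, -0.1]
gripper_width: 1.002
```

{"api": "play_rows", "payload": {
  "commands": [
    {"fingers": -1, "tx": -0.02, "ty": 0.245, "tz": -0.072, "ax": 0, "ay": 0, "az": 0},
    {"fingers": -1, "tx": -0.02, "ty": 0.245, "tz": -0.072, "ax": 0, "ay": 0, "az": 0},
    {"fingers": -1, "tx": -0.02, "ty": 0.245, "tz": -0.072, "ax": 0, "ay": 0, "az": 0},
    {"fingers": -1, "tx": -0.02, "ty": 0.245, "tz": -0.072, "ax": 0, "ay": 0, "az": 0},
    {"fingers": -1, "tx": -0.02, "ty": 0.245, "tz": -0.072, "ax": 0, "ay": 0, "az": 0}
  ]
}}

```text
time_s: 3.55
tcp_pos: [0.4498, -0.3268, 0.3466]
ee_rot: [[-0.0, -0.235, -0.972], [-0.001, -0.972, 0.235], [-1.0, 0.001, -0.0]]
wrist_force: [0.5, -0.2, -0.5]
gripper_width: 0.998
```

{"api": "play_rows", "payload": {
  "commands": [
    {"fingers": -1, "tx": 0, "ty": 0, "tz": 0, "ax": 0.145, "ay": 0, "az": 0},
    {"fingers": -1, "tx": 0, "ty": 0, "tz": 0, "ax": 0.145, "ay": 0, "az": 0},
    {"fingers": -1, "tx": 0, "ty": 0, "tz": 0, "ax": 0.145, "ay": 0, "az": 0},
    {"fingers": -1, "tx": 0, "ty": 0, "tz": 0, "ax": 0.145, "ay": 0, "az": 0}
  ]
}}

```text
time_s: 3.88
tcp_pos: [0.4499, -0.3238, 0.3464]
ee_rot: [[-0.0, -0.642, -0.767], [0.0, -0.767, 0.642], [-1.0, 0.0, 0.0]]
wrist_force: [-0.7, -0.8, -0.4]
gripper_width: 0.999
```

{"api": "play_rows", "payload": {
  "commands": [
    {"fingers": -1, "tx": 0, "ty": 0, "tz": 0, "ax": 0.145, "ay": 0, "az": 0},
    {"fingers": -1, "tx": 0, "ty": 0, "tz": 0, "ax": 0.145, "ay": 0, "az": 0},
    {"fingers": -1, "tx": 0, "ty": 0, "tz": 0, "ax": 0.145, "ay": 0, "az": 0},
    {"fingers": -1, "tx": 0, "ty": 0, "tz": 0, "ax": 0.145, "ay": 0, "az": 0},
    {"fingers": -1, "tx": 0, "ty": 0, "tz": 0, "ax": 0.145, "ay": 0, "az": 0}
  ]
}}

```text
time_s: 4.3
tcp_pos: [0.45, -0.3233, 0.3466]
ee_rot: [[0.0, -0.912, -0.411], [0.0, -0.411, 0.912], [-1.0, -0.0, -0.0]]
wrist_force: [0.6, 0.2, -0.2]
gripper_width: 1.002
```

```bash
python3 - <<'E'
from h import *
np.set_printoptions(precision=4,suppress=True)
s=r.sense(); print(s['joints'],s['tcp_pos']); p=viewer.capture('wrist'); save(p,'w1'); print(p['mount'],p['fx'],p['cx'],p['cy'])
for k in ['price_plate','stand_grip','button_face']:
    for d in spotter.find_in(k,p)[:2]: print(k,d['uv'],d['score'])
print('exp plate top centre',proj(p,(.453,-.327,.213)),'head top',proj(p,(.453,-.327,.155)))
E
```

```text
[-18.9366  11.8843   1.0416  -0.0018 -79.155   43.2074] [ 0.45   -0.3233  0.3466]
[[ 0.0003 -0.2932  0.956  -0.1436]
 [ 1.      0.0007 -0.0001 -0.0003]
 [-0.0007  0.956   0.2932 -0.0796]
 [ 0.      0.      0.      1.    ]] 388.49059574021067 316.116109658392 241.87396226278048
price_plate [311.9, 216.2] 0.8
price_plate [137.6, 203.4] 0.74
stand_grip [318.0, 203.5] 0.76
stand_grip [316.4, 217.8] 0.4
exp plate top centre [315.0411 229.0065] head top [315.241  211.8024]
```

View pics/w1.png

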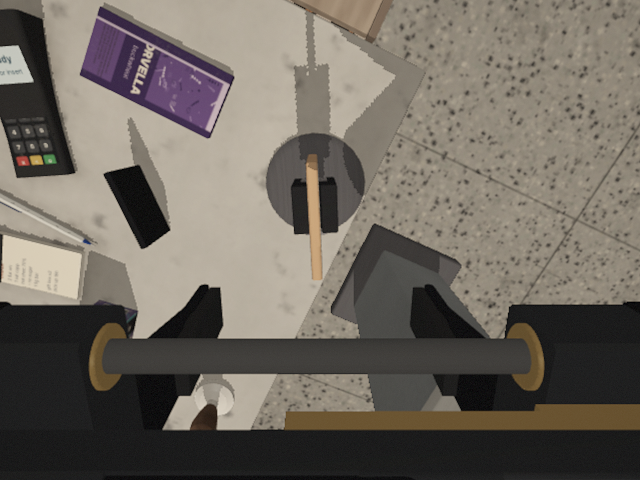

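```bash
python3 - <<'E'
from h import *
np.set_printoptions(precision=4,suppress=True)
p=viewer.capture('wrist')
g=p['image'].astype(int); m=((g[:,:,0]-g[:,:,2]>40)&(g[:,:,0]>120)).astype(np.uint8); m[:150]=0;m[290:]=0;m[:,:300]=0;m[:,326:]=0
for row in range(152,284,8):
    x=np.flatnonzero(m[row]); print(row,x.min() if len(x) else None,x.max() if len(x) else None,end=' | ')
for (u,v) in [(312,155),(317,278)]: print(ray(p,(u,v),.213))
a,b=[ray(p,u,.213) for u in [(312,155),(317,278)]]; d=b-a; print(np.linalg.norm(d),(a+b)/2,np.degrees(np.arctan2(d[1],d[0])))
# head: dark contour
d=((g.max(2)<40)).astype(np.uint8); d[:165]=0;d[250:]=0;d[:,:280]=0;d[:,350:]=0
for row in range(172,242,6):
    x=np.flatnonzero(d[row]); print(row,x.min() if len(x) else None,x.max() if len(x) else None,end=' | ')
for u in [(291.5,179),(335.5,178),(293,234),(338,234)]: print(u,ray(p,u,.155))
m=spotter.silhouettes('sign_stand',p)
print(ray(p,(315.5,182),.013))
E
```

```text
152 None None | 160 None None | 168 306 316 | 176 307 317 | 184 307 318 | 192 307 318 | 200 308 318 | 208 308 319 | 216 309 319 | 224 309 319 | 232 309 320 | 240 310 320 | 248 311 320 | 256 311 321 | 264 311 321 | 272 312 321 | 280 313 314 | [ 0.477  -0.3748  0.213 ]
[ 0.4355 -0.2921  0.213 ]
0.09254211638259045 [ 0.4563 -0.3335  0.213 ] 116.65718736172124
172 None None | 178 327 333 | 184 293 335 | 190 292 336 | 196 292 336 | 202 292 336 | 208 293 336 | 214 293 336 | 220 294 336 | 226 294 336 | 232 295 325 | 238 None None | (291.5, 179) [ 0.4835 -0.3448  0.155 ]
(335.5, 178) [ 0.4494 -0.3612  0.155 ]
(293, 234) [ 0.4627 -0.3002  0.155 ]
(338, 234) [ 0.426  -0.3169  0.155 ]
[ 0.4553 -0.332   0.013 ]
```

```bash
python3 - <<'E'
from h import *
goal((.4563,-.3335,.26),-153.4)
E
```

```text
t [ 0.1154 -0.0019 -0.0158] a [-0.0122 -0.      0.    ] rows 2.1
```

{"api": "play_rows", "payload": {
  "commands": [
    {"fingers": -1, "tx": 0.115, "ty": -0.0019, "tz": -0.0158, "ax": -0.0122, "ay": 0, "az": 0},
    {"fingers": -1, "tx": 0.115, "ty": -0.0019, "tz": -0.0158, "ax": -0.0122, "ay": 0, "az": 0},
    {"fingers": -1, "tx": 0.115, "ty": -0.0019, "tz": -0.0158, "ax": -0.0122, "ay": 0, "az": 0},
    {"fingers": -1, "tx": 0.115, "ty": -0.0019, "tz": -0.0158, "ax": -0.0122, "ay": 0, "az": 0}
  ]
}}

```text
time_s: 4.93
tcp_pos: [0.4551, -0.3333, 0.2581]
ee_rot: [[-0.006, -0.895, -0.447], [0.002, -0.447, 0.895], [-1.0, 0.005, 0.005]]
wrist_force: [0.6, 0.0, 1.2]
gripper_width: 0.998
```

{"api": "play_rows", "payload": {
  "commands": [
    {"fingers": -1, "tx": 0.04, "ty": 0, "tz": 0, "ax": 0, "ay": 0, "az": 0},
    {"fingers": -1, "tx": 0.084, "ty": 0, "tz": 0, "ax": 0, "ay": 0, "az": 0},
    {"fingers": -1, "tx": 0.084, "ty": 0, "tz": 0, "ax": 0, "ay": 0, "az": 0},
    {"fingers": -1, "tx": 0.084, "ty": 0, "tz": 0, "ax": 0, "ay": 0, "az": 0}
  ]
}}

```text
time_s: 5.27
tcp_pos: [0.4568, -0.334, 0.1989]
ee_rot: [[-0.0, -0.894, -0.448], [-0.001, -0.448, 0.894], [-1.0, 0.001, -0.001]]
wrist_force: [-0.4, -0.2, 1.0]
gripper_width: 0.998
```

```bash
python3 - <<'E'
from h import *
s=r.sense();print(s['tcp_pos'],s['wrist_force'])
p=viewer.capture('wrist'); save(p,'w2')
E
```

```text
[ 0.45682813 -0.33404469  0.19885584] [-0.39273707 -0.19768239  1.04164024]
```

View pics/w2.png

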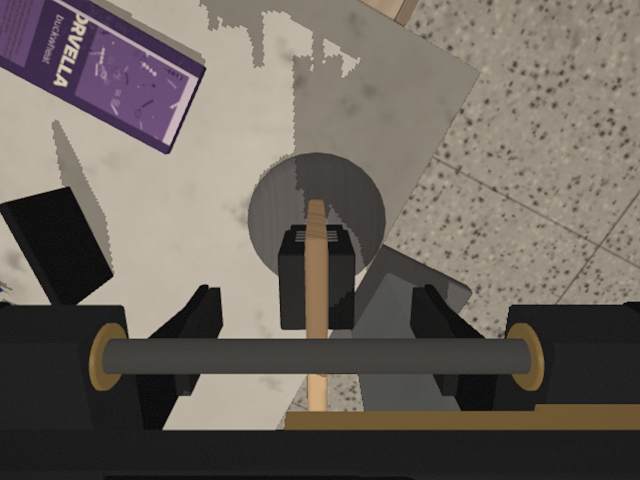

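The plate is upright and centred between the open jaws, at columns 306–328, with the ribbed -y face at (318,236). I'm closing on it and lifting.

{"api": "play_rows", "payload": {
  "commands": [
    {"fingers": 1, "tx": 0, "ty": 0, "tz": 0, "ax": 0, "ay": 0, "az": 0},
    {"fingers": 1, "tx": 0, "ty": 0, "tz": 0, "ax": 0, "ay": 0, "az": 0},
    {"fingers": 1, "tx": 0, "ty": 0, "tz": 0, "ax": 0, "ay": 0, "az": 0},
    {"fingers": 1, "tx": 0, "ty": 0, "tz": 0, "ax": 0, "ay": 0, "az": 0},
    {"fingers": 1, "tx": 0, "ty": 0, "tz": 0, "ax": 0, "ay": 0, "az": 0}
  ]
}}

```text
time_s: 5.73
tcp_pos: [0.4565, -0.3337, 0.198]
ee_rot: [[0.001, -0.895, -0.447], [-0.0, -0.447, 0.895], [-1.0, -0.001, -0.001]]
wrist_force: [-0.2, -0.5, 0.3]
gripper_width: 0.706
```

{"api": "play_rows", "payload": {
  "commands": [
    {"fingers": 1, "tx": 0, "ty": 0, "tz": 0, "ax": 0, "ay": 0, "az": 0},
    {"fingers": 1, "tx": 0, "ty": 0, "tz": 0, "ax": 0, "ay": 0, "az": 0},
    {"fingers": 1, "tx": 0, "ty": 0, "tz": 0, "ax": 0, "ay": 0, "az": 0},
    {"fingers": 1, "tx": 0, "ty": 0, "tz": 0, "ax": 0, "ay": 0, "az": 0}
  ]
}}

```text
time_s: 6.07
tcp_pos: [0.4562, -0.3336, 0.1972]
ee_rot: [[-0.0, -0.895, -0.447], [0.0, -0.447, 0.895], [-1.0, 0.0, 0.0]]
wrist_force: [-0.4, -0.6, -0.5]
gripper_width: 0.406
```

{"api": "play_rows", "payload": {
  "commands": [
    {"fingers": 1, "tx": -0.02, "ty": 0, "tz": 0, "ax": 0, "ay": 0, "az": 0},
    {"fingers": 1, "tx": -0.05, "ty": 0, "tz": 0, "ax": 0, "ay": 0, "az": 0},
    {"fingers": 1, "tx": -0.09, "ty": 0, "tz": 0, "ax": 0, "ay": 0, "az": 0},
    {"fingers": 1, "tx": -0.13, "ty": 0, "tz": 0, "ax": 0, "ay": 0, "az": 0},
    {"fingers": 1, "tx": -0.13, "ty": 0, "tz": 0, "ax": 0, "ay": 0, "az": 0}
  ]
}}

```text
time_s: 6.48
tcp_pos: [0.4587, -0.3354, 0.3019]
ee_rot: [[0.011, -0.894, -0.448], [-0.007, -0.448, 0.894], [-1.0, -0.006, -0.011]]
wrist_force: [0.8, 0.2, 0.6]
gripper_width: 0.046
```

```bash
python3 - <<'E'
from h import *
s=r.sense();print(s['tcp_pos'],s['wrist_force'],s['gripper_width'],s['joints'])
p=viewer.capture('scene'); save(p,'s2')
cv2.imwrite('pics/s2c.png',cv2.resize(p['image'][80:260,320:480,::-1],(640,720))[:600])
W=(.43,.0,.31)
goal(W,-153.4)
D=(.525,.335,.25)
goal(D,-153.4,(W,-153.4))
E
```

```text
[ 0.45871408 -0.33540214  0.30186993] [0.78709884 0.19999156 0.58737689] 0.04588718309862045 [-19.74625268  14.02038151  -2.48947115   0.18819614 -72.76414273
  46.28563186]
t [-0.017  -0.1663  0.4153] a [-0.0002 -0.0021  0.0015] rows 8.1
t [ 0.08   -0.3133  0.3427] a [0. 0. 0.] rows 8.5
```

View pics/s2c.png

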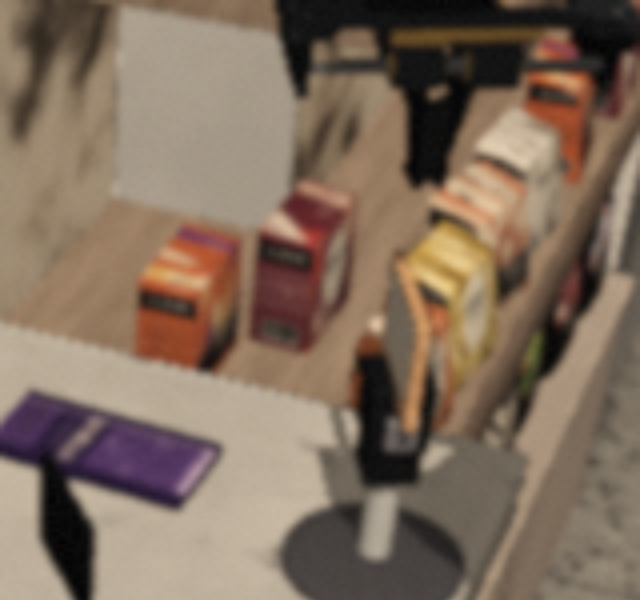

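The fingers had not shut yet, so they passed clear and the plate is still standing in its slot at crop (410,340). I'm reopening halfway, going back down and waiting longer for the grip.

{"api": "play_rows", "payload": {
  "commands": [
    {"fingers": 0, "tx": 0, "ty": 0, "tz": 0, "ax": 0, "ay": 0, "az": 0},
    {"fingers": 0, "tx": 0, "ty": 0, "tz": 0, "ax": 0, "ay": 0, "az": 0},
    {"fingers": 0, "tx": 0, "ty": 0, "tz": 0, "ax": 0, "ay": 0, "az": 0},
    {"fingers": 0, "tx": 0, "ty": 0, "tz": 0, "ax": 0, "ay": 0, "az": 0},
    {"fingers": 0, "tx": 0, "ty": 0, "tz": 0, "ax": 0, "ay": 0, "az": 0}
  ]
}}

```text
time_s: 6.95
tcp_pos: [0.456, -0.3335, 0.2939]
ee_rot: [[-0.002, -0.895, -0.447], [0.001, -0.447, 0.895], [-1.0, 0.001, 0.001]]
wrist_force: [-0.3, -0.2, 0.6]
gripper_width: 0.321
```

{"api": "play_rows", "payload": {
  "commands": [
    {"fingers": 0, "tx": 0, "ty": 0, "tz": 0, "ax": 0, "ay": 0, "az": 0},
    {"fingers": 0, "tx": 0, "ty": 0, "tz": 0, "ax": 0, "ay": 0, "az": 0},
    {"fingers": 0, "tx": 0, "ty": 0, "tz": 0, "ax": 0, "ay": 0, "az": 0}
  ]
}}

```text
time_s: 7.2
tcp_pos: [0.4563, -0.3336, 0.2947]
ee_rot: [[-0.0, -0.895, -0.447], [0.0, -0.447, 0.895], [-1.0, 0.0, 0.0]]
wrist_force: [-0.0, 0.8, 0.6]
gripper_width: 0.482
```

```bash
python3 - <<'E'
from h import *
np.set_printoptions(precision=4,suppress=True)
s=r.sense();print(s['tcp_pos'],s['gripper_width'])
p=viewer.capture('wrist'); save(p,'w3')
g=p['image'].astype(int); m=((g[:,:,0]-g[:,:,2]>25)&(g[:,:,0]>90)).astype(np.uint8); m[:140]=0;m[330:]=0;m[:,:290]=0;m[:,345:]=0
for row in range(150,330,12):
    x=np.flatnonzero(m[row]); print(row,(x.min(),x.max()) if len(x) else None,end=' | ')
for y in (-45,0,45): 
    d=np.array([np.cos(np.radians(116.6)),np.sin(np.radians(116.6)),0])
    print(proj(p,np.array([.4563,-.3335,.213])+d*y/1000))
E
```

```text
[ 0.4563 -0.3336  0.2947] 0.48175817751731237
150 None | 162 None | 174 None | 186 (np.int64(309), np.int64(321)) | 198 (np.int64(309), np.int64(322)) | 210 (np.int64(309), np.int64(322)) | 222 (np.int64(309), np.int64(322)) | 234 (np.int64(309), np.int64(322)) | 246 (np.int64(309), np.int64(322)) | 258 (np.int64(309), np.int64(322)) | 270 (np.int64(309), np.int64(322)) | 282 (np.int64(310), np.int64(342)) | 294 (np.int64(310), np.int64(323)) | 306 (np.int64(310), np.int64(328)) | 318 (np.int64(310), np.int64(322)) | [316.6127 185.1541]
[316.6111 258.2927]
[316.6096 323.7678]
```

{"api": "play_rows", "payload": {
  "commands": [
    {"fingers": 0, "tx": 0.05, "ty": 0, "tz": 0, "ax": 0, "ay": 0, "az": 0},
    {"fingers": 0, "tx": 0.1, "ty": 0, "tz": 0, "ax": 0, "ay": 0, "az": 0},
    {"fingers": 0, "tx": 0.13, "ty": 0, "tz": 0, "ax": 0, "ay": 0, "az": 0},
    {"fingers": 0, "tx": 0.13, "ty": 0, "tz": 0, "ax": 0, "ay": 0, "az": 0},
    {"fingers": 1, "tx": 0.13, "ty": 0, "tz": 0, "ax": 0, "ay": 0, "az": 0}
  ]
}}

```text
time_s: 7.67
tcp_pos: [0.4561, -0.3337, 0.1969]
ee_rot: [[-0.002, -0.894, -0.447], [0.0, -0.447, 0.894], [-1.0, 0.002, 0.001]]
wrist_force: [0.4, -0.1, 1.2]
gripper_width: 0.476
```

{"api": "play_rows", "payload": {
  "commands": [
    {"fingers": 1, "tx": 0, "ty": 0, "tz": 0, "ax": 0, "ay": 0, "az": 0},
    {"fingers": 1, "tx": 0, "ty": 0, "tz": 0, "ax": 0, "ay": 0, "az": 0},
    {"fingers": 1, "tx": 0, "ty": 0, "tz": 0, "ax": 0, "ay": 0, "az": 0},
    {"fingers": 1, "tx": 0, "ty": 0, "tz": 0, "ax": 0, "ay": 0, "az": 0},
    {"fingers": 1, "tx": 0, "ty": 0, "tz": 0, "ax": 0, "ay": 0, "az": 0}
  ]
}}

```text
time_s: 8.08
tcp_pos: [0.4566, -0.3337, 0.1983]
ee_rot: [[0.002, -0.895, -0.447], [-0.001, -0.447, 0.895], [-1.0, -0.001, -0.001]]
wrist_force: [-0.2, -0.4, 0.8]
gripper_width: 0.132
```

{"api": "play_rows", "payload": {
  "commands": [
    {"fingers": 1, "tx": 0, "ty": 0, "tz": 0, "ax": 0, "ay": 0, "az": 0},
    {"fingers": 1, "tx": 0, "ty": 0, "tz": 0, "ax": 0, "ay": 0, "az": 0},
    {"fingers": 1, "tx": 0, "ty": 0, "tz": 0, "ax": 0, "ay": 0, "az": 0},
    {"fingers": 1, "tx": 0, "ty": 0, "tz": 0, "ax": 0, "ay": 0, "az": 0},
    {"fingers": 1, "tx": 0, "ty": 0, "tz": 0, "ax": 0, "ay": 0, "az": 0}
  ]
}}

```text
time_s: 8.5
tcp_pos: [0.4566, -0.3338, 0.198]
ee_rot: [[0.001, -0.894, -0.447], [-0.001, -0.447, 0.894], [-1.0, -0.0, -0.001]]
wrist_force: [-0.8, 0.6, 4.6]
gripper_width: 0.092
```

{"api": "play_rows", "payload": {
  "commands": [
    {"fingers": 1, "tx": -0.01, "ty": 0, "tz": 0, "ax": 0, "ay": 0, "az": 0},
    {"fingers": 1, "tx": -0.03, "ty": 0, "tz": 0, "ax": 0, "ay": 0, "az": 0},
    {"fingers": 1, "tx": -0.06, "ty": 0, "tz": 0, "ax": 0, "ay": 0, "az": 0},
    {"fingers": 1, "tx": -0.1, "ty": 0, "tz": 0, "ax": 0, "ay": 0, "az": 0},
    {"fingers": 1, "tx": -0.15, "ty": 0, "tz": 0, "ax": 0, "ay": 0, "az": 0}
  ]
}}

```text
time_s: 8.92
tcp_pos: [0.455, -0.3327, 0.3085]
ee_rot: [[-0.005, -0.895, -0.447], [0.003, -0.447, 0.895], [-1.0, 0.003, 0.005]]
wrist_force: [0.7, -0.3, 0.5]
gripper_width: 0.086
```

{"api": "play_rows", "payload": {
  "commands": [
    {"fingers": 1, "tx": 0, "ty": 0, "tz": 0, "ax": 0, "ay": 0, "az": 0}
  ]
}}

```text
time_s: 9.0
tcp_pos: [0.4588, -0.3356, 0.3179]
ee_rot: [[0.012, -0.894, -0.448], [-0.008, -0.448, 0.894], [-1.0, -0.007, -0.013]]
wrist_force: [1.1, -0.3, 2.0]
gripper_width: 0.09
```

```bash
python3 - <<'E'
from h import *
s=r.sense();print(s['tcp_pos'],s['wrist_force'],s['gripper_width'])
p=viewer.capture('scene'); save(p,'s3')
cv2.imwrite('pics/s3c.png',cv2.resize(p['image'][80:260,320:480,::-1],(640,720))[:600])
q=viewer.capture('top')
for n in ['scene','top']:
    pp=p if n=='scene' else q
    for k in ['price_plate']:
        for d in spotter.find_in(k,pp)[:3]: print(n,k,d['uv'],d['score'],proj(pp,(.456,-.333,.29)))
W=(.43,.0,.31)
goal(W,-153.4)
D=(.525,.335,.25)
goal(D,-153.4,(W,-153.4))
for u in [(158,315),(178,234),(241,240),(226,322)]: print(ray(q,u,.065))
E
```

```text
[ 0.45878255 -0.33556459  0.31785837] [ 1.09759514 -0.2573095   2.02431294] 0.09042519148026618
scene price_plate [335.0, 214.2] 0.76 [425.87683779 122.59526141]
scene price_plate [426.4, 127.1] 0.54 [425.87683779 122.59526141]
top price_plate [465.4, 295.1] 0.57 [483.29103192 287.57147992]
t [-0.0012 -0.1677  0.4126] a [-0.0004  0.0008 -0.0003] rows 8.0
t [ 0.08   -0.3133  0.3427] a [0. 0. 0.] rows 8.5
[0.42944823 0.43815815 0.065     ]
[0.64177348 0.39285444 0.065     ]
[0.62026227 0.22437658 0.065     ]
[0.40658282 0.26197474 0.065     ]
```

View pics/s3c.png

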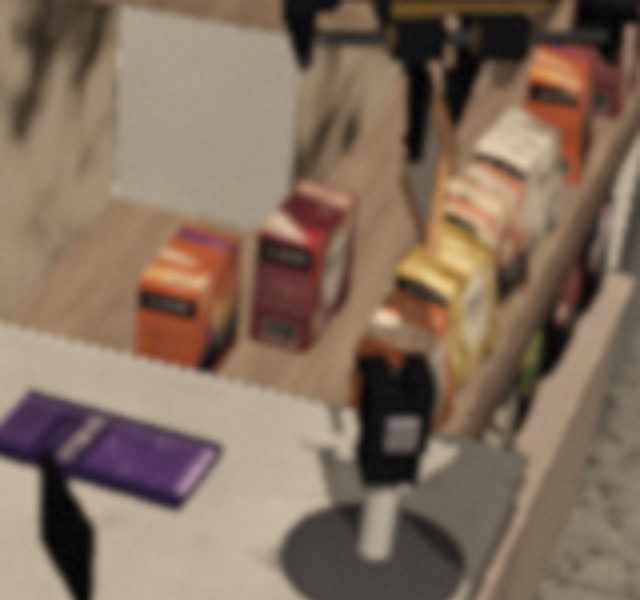

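The plate is held at crop (440,190), and the slot is empty with the grey button visible at crop (402,432). Carrying it to the crate on the robot's side of the terminal.

{"api": "play_rows", "payload": {
  "commands": [
    {"fingers": 1, "tx": 0, "ty": -0.084, "tz": 0.206, "ax": 0, "ay": 0, "az": 0},
    {"fingers": 1, "tx": 0, "ty": -0.084, "tz": 0.206, "ax": 0, "ay": 0, "az": 0},
    {"fingers": 1, "tx": 0, "ty": -0.084, "tz": 0.206, "ax": 0, "ay": 0, "az": 0},
    {"fingers": 1, "tx": 0, "ty": -0.084, "tz": 0.206, "ax": 0, "ay": 0, "az": 0},
    {"fingers": 1, "tx": 0, "ty": -0.084, "tz": 0.206, "ax": 0, "ay": 0, "az": 0}
  ]
}}

```text
time_s: 9.62
tcp_pos: [0.4421, -0.1621, 0.3085]
ee_rot: [[-0.003, -0.892, -0.453], [0.002, -0.453, 0.892], [-1.0, 0.001, 0.003]]
wrist_force: [-0.5, 0.2, -0.3]
gripper_width: 0.09
```

{"api": "play_rows", "payload": {
  "commands": [
    {"fingers": 1, "tx": 0, "ty": -0.084, "tz": 0.206, "ax": 0, "ay": 0, "az": 0},
    {"fingers": 1, "tx": 0, "ty": -0.084, "tz": 0.206, "ax": 0, "ay": 0, "az": 0},
    {"fingers": 1, "tx": 0, "ty": -0.084, "tz": 0.206, "ax": 0, "ay": 0, "az": 0},
    {"fingers": 1, "tx": 0, "ty": -0.084, "tz": 0.206, "ax": 0, "ay": 0, "az": 0},
    {"fingers": 1, "tx": 0, "ty": -0.084, "tz": 0.206, "ax": 0, "ay": 0, "az": 0}
  ]
}}

```text
time_s: 10.03
tcp_pos: [0.43, 0.0042, 0.3085]
ee_rot: [[-0.002, -0.891, -0.454], [0.001, -0.454, 0.891], [-1.0, 0.001, 0.002]]
wrist_force: [-0.6, -0.7, -0.3]
gripper_width: 0.09
```

{"api": "play_rows", "payload": {
  "commands": [
    {"fingers": 1, "tx": 0.03, "ty": -0.157, "tz": 0.17, "ax": 0, "ay": 0, "az": 0},
    {"fingers": 1, "tx": 0.03, "ty": -0.157, "tz": 0.17, "ax": 0, "ay": 0, "az": 0},
    {"fingers": 1, "tx": 0.03, "ty": -0.157, "tz": 0.17, "ax": 0, "ay": 0, "az": 0},
    {"fingers": 1, "tx": 0.03, "ty": -0.157, "tz": 0.17, "ax": 0, "ay": 0, "az": 0},
    {"fingers": 1, "tx": 0.03, "ty": -0.157, "tz": 0.17, "ax": 0, "ay": 0, "az": 0}
  ]
}}

```text
time_s: 10.45
tcp_pos: [0.48, 0.1697, 0.2841]
ee_rot: [[-0.004, -0.893, -0.45], [-0.002, -0.45, 0.893], [-1.0, 0.004, -0.0]]
wrist_force: [-0.8, -0.9, -0.1]
gripper_width: 0.09
```

{"api": "play_rows", "payload": {
  "commands": [
    {"fingers": 1, "tx": 0.03, "ty": -0.157, "tz": 0.17, "ax": 0, "ay": 0, "az": 0},
    {"fingers": 1, "tx": 0.03, "ty": -0.157, "tz": 0.17, "ax": 0, "ay": 0, "az": 0},
    {"fingers": 1, "tx": 0.03, "ty": -0.157, "tz": 0.17, "ax": 0, "ay": 0, "az": 0},
    {"fingers": 1, "tx": 0.03, "ty": -0.157, "tz": 0.17, "ax": 0, "ay": 0, "az": 0},
    {"fingers": 1, "tx": 0.03, "ty": -0.157, "tz": 0.17, "ax": 0, "ay": 0, "az": 0}
  ]
}}

```text
time_s: 10.87
tcp_pos: [0.5283, 0.3365, 0.2603]
ee_rot: [[-0.004, -0.893, -0.449], [-0.003, -0.449, 0.893], [-1.0, 0.004, -0.001]]
wrist_force: [0.0, 0.1, -1.0]
gripper_width: 0.089
```

```bash
python3 - <<'E'
from h import *
s=r.sense();print(s['tcp_pos'],s['wrist_force'],s['gripper_width'])
p=viewer.capture('wrist'); save(p,'w4')
print(proj(p,(.525,.33,.065)))
goal((.525,.33,.085),-153.4)
E
```

```text
[0.52826526 0.33650027 0.26025405] [ 0.02708905  0.0706188  -0.98955644] 0.089344148450652
[321.10623828 212.20462076]
t [ 0.2338  0.0055 -0.0045] a [ 0.0005 -0.0004 -0.0017] rows 4.2
```

View pics/w4.png

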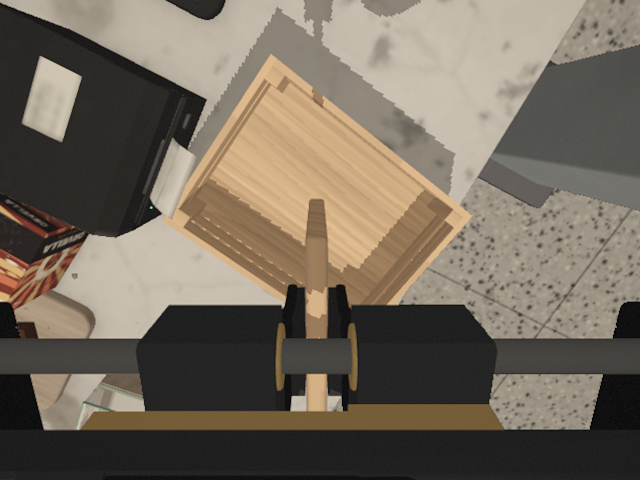

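The crate (corners (272,57), (468,215), (168,215)) is centred under the plate. A black box stands close by at the left, so I'll release a bit higher and shift slightly away from it.

{"api": "play_rows", "payload": {
  "commands": [
    {"fingers": 1, "tx": 0.1, "ty": 0.0255, "tz": -0.0045, "ax": 0, "ay": 0, "az": 0},
    {"fingers": 1, "tx": 0.15, "ty": 0.0255, "tz": -0.0045, "ax": 0, "ay": 0, "az": 0},
    {"fingers": 1, "tx": 0.2, "ty": 0.0255, "tz": -0.0045, "ax": 0, "ay": 0, "az": 0},
    {"fingers": 1, "tx": 0.2, "ty": 0.0255, "tz": -0.0045, "ax": 0, "ay": 0, "az": 0},
    {"fingers": 1, "tx": 0.2, "ty": 0.0255, "tz": -0.0045, "ax": 0, "ay": 0, "az": 0}
  ]
}}

```text
time_s: 11.33
tcp_pos: [0.5078, 0.3159, 0.1074]
ee_rot: [[-0.013, -0.896, -0.445], [-0.011, -0.444, 0.896], [-1.0, 0.016, -0.004]]
wrist_force: [0.1, -1.4, -0.9]
gripper_width: 0.091
```

{"api": "play_rows", "payload": {
  "commands": [
    {"fingers": 0.2, "tx": 0, "ty": 0, "tz": 0, "ax": 0, "ay": 0, "az": 0},
    {"fingers": 0.2, "tx": 0, "ty": 0, "tz": 0, "ax": 0, "ay": 0, "az": 0},
    {"fingers": 0.2, "tx": 0, "ty": 0, "tz": 0, "ax": 0, "ay": 0, "az": 0},
    {"fingers": 0.2, "tx": 0, "ty": 0, "tz": 0, "ax": 0, "ay": 0, "az": 0},
    {"fingers": 0.2, "tx": 0, "ty": 0, "tz": 0, "ax": 0, "ay": 0, "az": 0}
  ]
}}

```text
time_s: 11.75
tcp_pos: [0.5128, 0.3216, 0.1167]
ee_rot: [[0.003, -0.895, -0.447], [0.003, -0.447, 0.895], [-1.0, -0.003, 0.001]]
wrist_force: [-0.3, 0.1, 0.2]
gripper_width: 0.362
```

{"api": "play_rows", "payload": {
  "commands": [
    {"fingers": 0.2, "tx": 0, "ty": 0, "tz": 0, "ax": 0, "ay": 0, "az": 0},
    {"fingers": 0.2, "tx": -0.05, "ty": 0, "tz": 0, "ax": 0, "ay": 0, "az": 0},
    {"fingers": 0.2, "tx": -0.1, "ty": 0, "tz": 0, "ax": 0, "ay": 0, "az": 0},
    {"fingers": 0.2, "tx": -0.15, "ty": 0, "tz": 0, "ax": 0, "ay": 0, "az": 0},
    {"fingers": 0.2, "tx": -0.26, "ty": 0, "tz": 0, "ax": 0, "ay": 0, "az": 0}
  ]
}}

```text
time_s: 12.17
tcp_pos: [0.5114, 0.3205, 0.2704]
ee_rot: [[-0.001, -0.895, -0.447], [-0.001, -0.447, 0.895], [-1.0, 0.001, -0.0]]
wrist_force: [0.9, 1.3, -0.2]
gripper_width: 0.402
```

```bash
python3 - <<'E'
from h import *
s=r.sense();print(s['tcp_pos'],s['wrist_force'],s['gripper_width'])
p=viewer.capture('wrist'); save(p,'w5')
q=viewer.capture('top')
a=np.vstack([p['image'][:300],]); 
b=cv2.resize(q['image'][200:350,120:280],(320,300))
cv2.imwrite('pics/m5.png',np.hstack([cv2.resize(a,(480,225)),cv2.resize(b,(240,225))])[:,:,::-1])
W=(.43,.0,.31)
goal(W,-153.4); goal((.4565,-.333,.30),-153.4,(W,-153.4))
E
```

```text
[0.51143061 0.32051745 0.27041029] [ 0.8636257   1.25420793 -0.15017348] 0.4017706558270385
t [-0.0482  0.2937 -0.334 ] a [0.0001 0.001  0.0055] rows 8.0
t [ 0.0133  0.1672 -0.4128] a [0. 0. 0.] rows 8.0
```

View pics/m5.png

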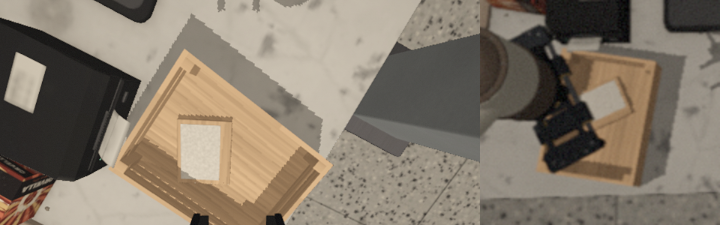

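The plate lies flat in the crate. Going back to the stand with the gripper opening fully, then a quarter turn.

{"api": "play_rows", "payload": {
  "commands": [
    {"fingers": -1, "tx": 0, "ty": 0.147, "tz": -0.167, "ax": 0, "ay": 0, "az": 0},
    {"fingers": -1, "tx": 0, "ty": 0.147, "tz": -0.167, "ax": 0, "ay": 0, "az": 0},
    {"fingers": -1, "tx": 0, "ty": 0.147, "tz": -0.167, "ax": 0, "ay": 0, "az": 0},
    {"fingers": -1, "tx": 0, "ty": 0.147, "tz": -0.167, "ax": 0, "ay": 0, "az": 0},
    {"fingers": -1, "tx": 0, "ty": 0.147, "tz": -0.167, "ax": 0, "ay": 0, "az": 0}
  ]
}}

```text
time_s: 12.68
tcp_pos: [0.4666, 0.1545, 0.2697]
ee_rot: [[-0.001, -0.896, -0.443], [-0.0, -0.443, 0.896], [-1.0, 0.001, 0.0]]
wrist_force: [-1.1, 0.6, 0.3]
gripper_width: 0.697
```

{"api": "play_rows", "payload": {
  "commands": [
    {"fingers": -1, "tx": 0, "ty": 0.147, "tz": -0.167, "ax": 0, "ay": 0, "az": 0},
    {"fingers": -1, "tx": 0, "ty": 0.147, "tz": -0.167, "ax": 0, "ay": 0, "az": 0},
    {"fingers": -1, "tx": 0, "ty": 0.147, "tz": -0.167, "ax": 0, "ay": 0, "az": 0},
    {"fingers": -1, "tx": 0, "ty": 0.147, "tz": -0.167, "ax": 0, "ay": 0, "az": 0},
    {"fingers": -1, "tx": 0, "ty": 0.147, "tz": -0.167, "ax": 0, "ay": 0, "az": 0}
  ]
}}

```text
time_s: 13.1
tcp_pos: [0.424, -0.0062, 0.2694]
ee_rot: [[-0.0, -0.897, -0.442], [-0.0, -0.442, 0.897], [-1.0, 0.001, -0.0]]
wrist_force: [-0.4, 0.5, 0.7]
gripper_width: 0.982
```

{"api": "play_rows", "payload": {
  "commands": [
    {"fingers": -1, "tx": 0, "ty": 0.084, "tz": -0.206, "ax": 0, "ay": 0, "az": 0},
    {"fingers": -1, "tx": 0, "ty": 0.084, "tz": -0.206, "ax": 0, "ay": 0, "az": 0},
    {"fingers": -1, "tx": 0, "ty": 0.084, "tz": -0.206, "ax": 0, "ay": 0, "az": 0},
    {"fingers": -1, "tx": 0, "ty": 0.084, "tz": -0.206, "ax": 0, "ay": 0, "az": 0},
    {"fingers": -1, "tx": 0, "ty": 0.084, "tz": -0.206, "ax": 0, "ay": 0, "az": 0}
  ]
}}

```text
time_s: 13.52
tcp_pos: [0.4395, -0.1733, 0.269]
ee_rot: [[0.0, -0.898, -0.44], [-0.001, -0.44, 0.898], [-1.0, 0.0, -0.002]]
wrist_force: [0.4, 0.0, 0.9]
gripper_width: 0.999
```

{"api": "play_rows", "payload": {
  "commands": [
    {"fingers": -1, "tx": 0, "ty": 0.084, "tz": -0.206, "ax": 0, "ay": 0, "az": 0},
    {"fingers": -1, "tx": 0, "ty": 0.084, "tz": -0.206, "ax": 0, "ay": 0, "az": 0},
    {"fingers": -1, "tx": 0, "ty": 0.084, "tz": -0.206, "ax": 0, "ay": 0, "az": 0},
    {"fingers": -1, "tx": 0, "ty": 0.084, "tz": -0.206, "ax": 0, "ay": 0, "az": 0},
    {"fingers": -1, "tx": 0, "ty": 0.084, "tz": -0.206, "ax": 0, "ay": 0, "az": 0}
  ]
}}

```text
time_s: 13.93
tcp_pos: [0.4525, -0.3397, 0.2681]
ee_rot: [[-0.0, -0.897, -0.442], [-0.002, -0.442, 0.897], [-1.0, 0.001, -0.001]]
wrist_force: [1.1, -0.5, -0.1]
gripper_width: 1.001
```

{"api": "play_rows", "payload": {
  "commands": [
    {"fingers": -1, "tx": 0, "ty": 0, "tz": 0, "ax": 0.17, "ay": 0, "az": 0},
    {"fingers": -1, "tx": 0, "ty": 0, "tz": 0, "ax": 0.17, "ay": 0, "az": 0},
    {"fingers": -1, "tx": 0, "ty": 0, "tz": 0, "ax": 0.17, "ay": 0, "az": 0},
    {"fingers": -1, "tx": 0, "ty": 0, "tz": 0, "ax": 0.17, "ay": 0, "az": 0},
    {"fingers": -1, "tx": 0, "ty": 0, "tz": 0, "ax": 0.17, "ay": 0, "az": 0}
  ]
}}

```text
time_s: 14.35
tcp_pos: [0.4524, -0.3338, 0.2691]
ee_rot: [[0.0, -0.997, 0.075], [0.0, 0.075, 0.997], [-1.0, -0.0, 0.0]]
wrist_force: [0.1, 0.3, 0.6]
gripper_width: 0.995
```

```bash
python3 - <<'E'
from h import *
s=r.sense();print(s['tcp_pos'],s['wrist_force'],s['gripper_width'],s['joints'])
goal((.4565,-.333,.29),116.6)
E
```

```text
[ 0.45235848 -0.33384133  0.26906   ] [0.11626863 0.30907436 0.57842449] 0.9953531943231294 [-1.99189525e+01  1.48471470e+01 -5.99769837e+00 -9.56354129e-03
 -6.91352939e+01  1.56045212e+01]
t [-0.0279 -0.0054  0.0015] a [3.282e-01 1.000e-04 1.000e-04] rows 8.3
```

{"api": "play_rows", "payload": {
  "commands": [
    {"fingers": -1, "tx": 0, "ty": -0.0054, "tz": 0.0015, "ax": 0.164, "ay": 0, "az": 0},
    {"fingers": -1, "tx": 0, "ty": -0.0054, "tz": 0.0015, "ax": 0.164, "ay": 0, "az": 0},
    {"fingers": -1, "tx": 0, "ty": -0.0054, "tz": 0.0015, "ax": 0.164, "ay": 0, "az": 0},
    {"fingers": -1, "tx": 0, "ty": -0.0054, "tz": 0.0015, "ax": 0.164, "ay": 0, "az": 0},
    {"fingers": -1, "tx": 0, "ty": -0.0054, "tz": 0.0015, "ax": 0.164, "ay": 0, "az": 0}
  ]
}}

```text
time_s: 14.77
tcp_pos: [0.4565, -0.3329, 0.2691]
ee_rot: [[0.0, -0.832, 0.555], [0.0, 0.555, 0.832], [-1.0, -0.0, 0.0]]
wrist_force: [0.2, 0.5, 0.1]
gripper_width: 1.0
```

{"api": "play_rows", "payload": {
  "commands": [
    {"fingers": -1, "tx": 0, "ty": 0, "tz": 0, "ax": 0.164, "ay": 0, "az": 0},
    {"fingers": -1, "tx": 0, "ty": 0, "tz": 0, "ax": 0.164, "ay": 0, "az": 0},
    {"fingers": -1, "tx": 0, "ty": 0, "tz": 0, "ax": 0.164, "ay": 0, "az": 0},
    {"fingers": -1, "tx": 0, "ty": 0, "tz": 0, "ax": 0.164, "ay": 0, "az": 0},
    {"fingers": -1, "tx": 0, "ty": 0, "tz": 0, "ax": 0.164, "ay": 0, "az": 0}
  ]
}}

```text
time_s: 15.18
tcp_pos: [0.4564, -0.3331, 0.2691]
ee_rot: [[0.0, -0.453, 0.892], [0.0, 0.892, 0.453], [-1.0, -0.0, 0.0]]
wrist_force: [0.0, 0.2, 0.4]
gripper_width: 0.998
```

```bash
python3 - <<'E'
from h import *
s=r.sense();print(s['tcp_pos'],s['gripper_width'],s['joints'][5])
p=viewer.capture('wrist'); save(p,'w6')
for d in spotter.find_in('stand_grip',p)[:2]: print(d['uv'],d['score'])
ex=np.array([np.sin(np.radians(116.6)),-np.cos(np.radians(116.6)),0]);ey=np.array([np.cos(np.radians(116.6)),np.sin(np.radians(116.6)),0])
c=np.array([.4565,-.333,.155])
im=p['image'][:,:,::-1].copy()
for a in (-20,20):
    for b in (-22,22): 
        u=proj(p,c+ex*a/1e3+ey*b/1e3); print(a,b,u); cv2.drawMarker(im,tuple(int(round(x)) for x in u),(0,0,255),0,8,1)
cv2.imwrite('pics/w6m.png',im)
goal((.4565,-.333,.127),116.6)
E
```

```text
[ 0.45641929 -0.33311398  0.26908593] 0.9976396980033614 -43.3882861821523
[322.0, 236.1] 0.83
-20 -22 [282.56624211 215.48992513]
-20 22 [347.29639135 216.14763551]
20 -22 [283.39939132 270.49514167]
20 22 [345.3778083  271.09353253]
t [0.1895 0.0003 0.0002] a [0.0031 0.0001 0.0001] rows 3.4
```

View pics/w6m.png

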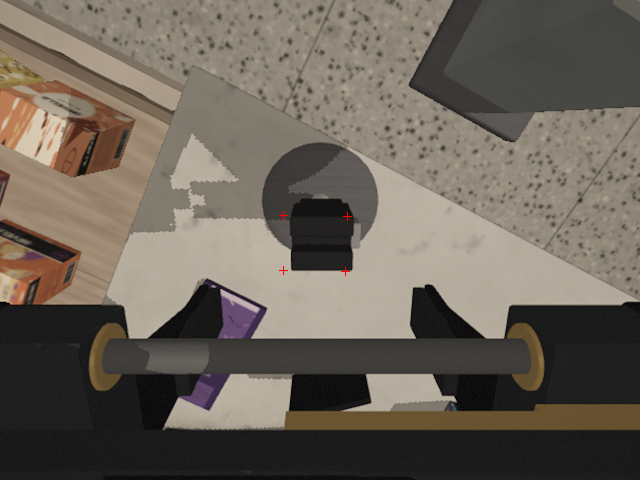

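The head outline (290–352, 216–270) lies about 6 px (4.5 mm) to the +y side of where I predicted, with the grey button at (356,236). I'll shift to suit, then descend and squeeze.

{"api": "play_rows", "payload": {
  "commands": [
    {"fingers": -1, "tx": 0, "ty": 0.0067, "tz": 0, "ax": 0.003, "ay": 0, "az": 0},
    {"fingers": -1, "tx": 0.05, "ty": 0.0067, "tz": 0, "ax": 0.003, "ay": 0, "az": 0},
    {"fingers": -1, "tx": 0.1, "ty": 0.0067, "tz": 0, "ax": 0.003, "ay": 0, "az": 0},
    {"fingers": -1, "tx": 0.1, "ty": 0.0067, "tz": 0, "ax": 0.003, "ay": 0, "az": 0}
  ]
}}

```text
time_s: 15.62
tcp_pos: [0.4495, -0.3263, 0.187]
ee_rot: [[-0.013, -0.444, 0.896], [0.008, 0.896, 0.444], [-1.0, 0.013, -0.008]]
wrist_force: [-1.6, 1.2, -2.3]
gripper_width: 0.999
```

```bash
python3 - <<'E'
from h import *
s=r.sense();print(s['tcp_pos'],s['gripper_width'],s['wrist_force'])
p=viewer.capture('wrist'); save(p,'w7')
g=p['image'].astype(int)
for row in range(300,336,6):
    x=np.flatnonzero(g[row,230:405].max(1)<45)+230; print(row,x.min() if len(x) else None,x.max() if len(x) else None)
ex=np.array([np.sin(np.radians(116.6)),-np.cos(np.radians(116.6)),0]);ey=np.array([np.cos(np.radians(116.6)),np.sin(np.radians(116.6)),0])
c=np.array(s['tcp_pos']); c[2]=.155
print([proj(p,c+ey*b+ex*a) for b in (-.02275,.02125) for a in (-.02,.02)])
goal((*s['tcp_pos'][:2],.126),116.6)
E
```

```text
[ 0.44953216 -0.32626839  0.18699317] 0.9988642434214215 [-1.55130554  1.17882168 -2.33773944]
300 265 345
306 263 346
312 262 347
318 262 347
324 262 347
330 263 347
[array([270.92009071, 250.77070867]), array([273.67985675, 324.54655822]), array([361.34733836, 250.37007156]), array([358.92472149, 324.05986284])]
t [ 0.0864  0.0024 -0.0009] a [-0.0009 -0.0019 -0.0022] rows 1.6
```

View pics/w7.png

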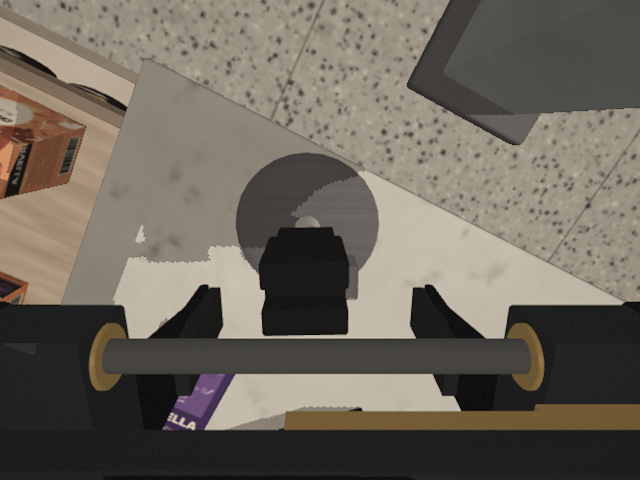

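{"api": "play_rows", "payload": {
  "commands": [
    {"fingers": -1, "tx": 0, "ty": 0, "tz": 0, "ax": 0, "ay": 0, "az": 0},
    {"fingers": -1, "tx": 0, "ty": 0, "tz": 0, "ax": 0, "ay": 0, "az": 0},
    {"fingers": -1, "tx": 0, "ty": 0, "tz": 0, "ax": 0, "ay": 0, "az": 0}
  ]
}}

```text
time_s: 15.92
tcp_pos: [0.4553, -0.3297, 0.1965]
ee_rot: [[0.004, -0.445, 0.896], [-0.002, 0.896, 0.445], [-1.0, -0.004, 0.003]]
wrist_force: [-0.2, 0.2, 0.2]
gripper_width: 1.003
```

```bash
python3 - <<'E'
from h import *
s=r.sense();print(s['tcp_pos'],s['gripper_width'],s['wrist_force'])
p=viewer.capture('wrist'); save(p,'w8')
g=p['image'].astype(int)
for row in range(250,336,10):
    x=np.flatnonzero(g[row,230:405].max(1)<45)+230; print(row,x.min() if len(x) else None,x.max() if len(x) else None)
ex=np.array([np.sin(np.radians(116.6)),-np.cos(np.radians(116.6)),0]);ey=np.array([np.cos(np.radians(116.6)),np.sin(np.radians(116.6)),0])
c=np.array(s['tcp_pos']); c[2]=.155
print([proj(p,c+ey*b+ex*a) for b in (-.02275,.02125) for a in (-.02,.02)])
E
```

```text
[ 0.45529319 -0.32970897  0.19651811] 1.0025684842845202 [-0.17937973  0.22560081  0.23932058]
250 274 359
260 274 359
270 275 358
280 279 355
290 277 356
300 276 357
310 277 357
320 None None
330 None None
[array([268.03559709, 249.00854341]), array([271.00851608, 320.594151  ]), array([355.99807124, 248.83904322]), array([353.92889121, 320.48559175])]
```

{"api": "play_rows", "payload": {
  "commands": [
    {"fingers": -1, "tx": 0.025, "ty": 0, "tz": 0, "ax": 0, "ay": 0, "az": 0},
    {"fingers": -1, "tx": 0.05, "ty": 0, "tz": 0, "ax": 0, "ay": 0, "az": 0},
    {"fingers": -1, "tx": 0.075, "ty": 0, "tz": 0, "ax": 0, "ay": 0, "az": 0},
    {"fingers": -1, "tx": 0.093, "ty": 0, "tz": 0, "ax": 0, "ay": 0, "az": 0},
    {"fingers": -1, "tx": 0.093, "ty": 0, "tz": 0, "ax": 0, "ay": 0, "az": 0}
  ]
}}

```text
time_s: 16.38
tcp_pos: [0.4528, -0.3285, 0.1225]
ee_rot: [[-0.004, -0.444, 0.896], [0.002, 0.896, 0.444], [-1.0, 0.003, -0.002]]
wrist_force: [-0.4, 0.2, -0.6]
gripper_width: 1.0
```

{"api": "play_rows", "payload": {
  "commands": [
    {"fingers": 1, "tx": 0, "ty": 0, "tz": 0, "ax": 0, "ay": 0, "az": 0},
    {"fingers": 1, "tx": 0, "ty": 0, "tz": 0, "ax": 0, "ay": 0, "az": 0},
    {"fingers": 1, "tx": 0, "ty": 0, "tz": 0, "ax": 0, "ay": 0, "az": 0},
    {"fingers": 1, "tx": 0, "ty": 0, "tz": 0, "ax": 0, "ay": 0, "az": 0},
    {"fingers": 1, "tx": 0, "ty": 0, "tz": 0, "ax": 0, "ay": 0, "az": 0}
  ]
}}

```text
time_s: 16.8
tcp_pos: [0.4544, -0.3293, 0.1252]
ee_rot: [[0.002, -0.444, 0.896], [-0.001, 0.896, 0.444], [-1.0, -0.001, 0.001]]
wrist_force: [0.4, 0.2, 0.3]
gripper_width: 0.707
```

{"api": "play_rows", "payload": {
  "commands": [
    {"fingers": 1, "tx": 0, "ty": 0, "tz": 0, "ax": 0, "ay": 0, "az": 0},
    {"fingers": 1, "tx": 0, "ty": 0, "tz": 0, "ax": 0, "ay": 0, "az": 0},
    {"fingers": 1, "tx": 0, "ty": 0, "tz": 0, "ax": 0, "ay": 0, "az": 0},
    {"fingers": 1, "tx": 0, "ty": 0, "tz": 0, "ax": 0, "ay": 0, "az": 0},
    {"fingers": 1, "tx": 0, "ty": 0, "tz": 0, "ax": 0, "ay": 0, "az": 0}
  ]
}}

```text
time_s: 17.22
tcp_pos: [0.4543, -0.3297, 0.1245]
ee_rot: [[0.001, -0.445, 0.896], [-0.001, 0.896, 0.445], [-1.0, -0.001, 0.0]]
wrist_force: [-0.4, -3.2, 1.4]
gripper_width: 0.504
```

{"api": "play_rows", "payload": {
  "commands": [
    {"fingers": 1, "tx": 0, "ty": 0, "tz": 0, "ax": 0, "ay": 0, "az": 0},
    {"fingers": 1, "tx": 0, "ty": 0, "tz": 0, "ax": 0, "ay": 0, "az": 0},
    {"fingers": 1, "tx": 0, "ty": 0, "tz": 0, "ax": 0, "ay": 0, "az": 0}
  ]
}}

```text
time_s: 17.47
tcp_pos: [0.4543, -0.3296, 0.1246]
ee_rot: [[0.001, -0.444, 0.896], [-0.001, 0.896, 0.444], [-1.0, -0.001, 0.0]]
wrist_force: [-0.1, -5.4, 2.1]
gripper_width: 0.501
```

Width 0.50 (about 44 mm) means the button is in. Testing with a gentle pull.

{"api": "play_rows", "payload": {
  "commands": [
    {"fingers": 1, "tx": -0.004, "ty": 0, "tz": 0, "ax": 0, "ay": 0, "az": 0},
    {"fingers": 1, "tx": -0.008, "ty": 0, "tz": 0, "ax": 0, "ay": 0, "az": 0},
    {"fingers": 1, "tx": -0.012, "ty": 0, "tz": 0, "ax": 0, "ay": 0, "az": 0},
    {"fingers": 1, "tx": -0.016, "ty": 0, "tz": 0, "ax": 0, "ay": 0, "az": 0}
  ]
}}

```text
time_s: 17.8
tcp_pos: [0.4543, -0.3296, 0.136]
ee_rot: [[0.001, -0.444, 0.896], [-0.001, 0.896, 0.444], [-1.0, -0.001, 0.0]]
wrist_force: [1.7, -4.8, -1.9]
gripper_width: 0.504
```

```bash
python3 - <<'E'
from h import *
s=r.sense();print(s['tcp_pos'],s['gripper_width'],s['wrist_force'],s['effort'])
p=viewer.capture('scene'); save(p,'s4'); cv2.imwrite('pics/s4c.png',cv2.resize(p['image'][120:260,340:480,::-1],(560,560)))
E
```

```text
[ 0.45425561 -0.32955513  0.13599922] 0.5035701464670456 [ 1.72866427 -4.79972158 -1.86706752] [  1.86901152 -36.68301702  14.96574014   2.45080233  -0.66393826
  -0.18486335]
```

View pics/s4c.png

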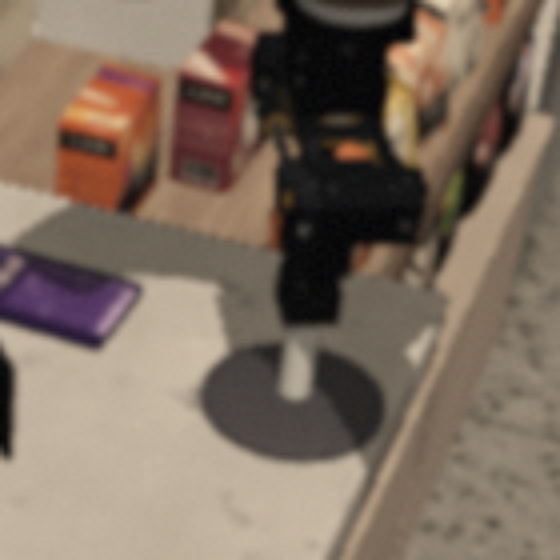

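It rises freely at about 2–4 N, so the latch is released. Pulling on to the stops.

{"api": "play_rows", "payload": {
  "commands": [
    {"fingers": 1, "tx": -0.013, "ty": 0, "tz": 0, "ax": 0, "ay": 0, "az": 0},
    {"fingers": 1, "tx": -0.026, "ty": 0, "tz": 0, "ax": 0, "ay": 0, "az": 0},
    {"fingers": 1, "tx": -0.039, "ty": 0, "tz": 0, "ax": 0, "ay": 0, "az": 0},
    {"fingers": 1, "tx": -0.05, "ty": 0, "tz": 0, "ax": 0, "ay": 0, "az": 0},
    {"fingers": 1, "tx": -0.058, "ty": 0, "tz": 0, "ax": 0, "ay": 0, "az": 0}
  ]
}}

```text
time_s: 18.27
tcp_pos: [0.4542, -0.3294, 0.18]
ee_rot: [[0.001, -0.444, 0.896], [-0.001, 0.896, 0.444], [-1.0, -0.001, 0.0]]
wrist_force: [0.6, -4.6, -3.0]
gripper_width: 0.508
```

{"api": "play_rows", "payload": {
  "commands": [
    {"fingers": 1, "tx": -0.006, "ty": 0, "tz": 0, "ax": 0, "ay": 0, "az": 0},
    {"fingers": 1, "tx": -0.012, "ty": 0, "tz": 0, "ax": 0, "ay": 0, "az": 0},
    {"fingers": 1, "tx": -0.018, "ty": 0, "tz": 0, "ax": 0, "ay": 0, "az": 0},
    {"fingers": 1, "tx": -0.024, "ty": 0, "tz": 0, "ax": 0, "ay": 0, "az": 0},
    {"fingers": 1, "tx": -0.03, "ty": 0, "tz": 0, "ax": 0, "ay": 0, "az": 0}
  ]
}}

```text
time_s: 18.68
tcp_pos: [0.4542, -0.3294, 0.2015]
ee_rot: [[0.0, -0.444, 0.896], [-0.0, 0.896, 0.444], [-1.0, -0.001, 0.0]]
wrist_force: [1.9, -5.7, -4.7]
gripper_width: 0.506
```

{"api": "play_rows", "payload": {
  "commands": [
    {"fingers": 1, "tx": -0.01, "ty": 0, "tz": 0, "ax": 0, "ay": 0, "az": 0},
    {"fingers": 1, "tx": -0.02, "ty": 0, "tz": 0, "ax": 0, "ay": 0, "az": 0},
    {"fingers": 1, "tx": -0.03, "ty": 0, "tz": 0, "ax": 0, "ay": 0, "az": 0},
    {"fingers": 1, "tx": -0.04, "ty": 0, "tz": 0, "ax": 0, "ay": 0, "az": 0},
    {"fingers": 1, "tx": -0.046, "ty": 0, "tz": 0, "ax": 0, "ay": 0, "az": 0}
  ]
}}

```text
time_s: 19.1
tcp_pos: [0.4542, -0.3294, 0.2364]
ee_rot: [[0.0, -0.444, 0.896], [-0.0, 0.896, 0.444], [-1.0, -0.001, 0.0]]
wrist_force: [1.7, -6.2, -5.5]
gripper_width: 0.503
```

Forces match the description (about 2–3 N, then about 5 N past the first stop). Creeping up to the second stop.

{"api": "play_rows", "payload": {
  "commands": [
    {"fingers": 1, "tx": -0.003, "ty": 0, "tz": 0, "ax": 0, "ay": 0, "az": 0},
    {"fingers": 1, "tx": -0.005, "ty": 0, "tz": 0, "ax": 0, "ay": 0, "az": 0},
    {"fingers": 1, "tx": -0.007, "ty": 0, "tz": 0, "ax": 0, "ay": 0, "az": 0},
    {"fingers": 1, "tx": -0.009, "ty": 0, "tz": 0, "ax": 0, "ay": 0, "az": 0}
  ]
}}

```text
time_s: 19.43
tcp_pos: [0.4542, -0.3294, 0.2425]
ee_rot: [[0.0, -0.444, 0.896], [-0.0, 0.896, 0.444], [-1.0, -0.0, 0.0]]
wrist_force: [1.6, -6.4, -4.7]
gripper_width: 0.502
```

{"api": "play_rows", "payload": {
  "commands": [
    {"fingers": 1, "tx": -0.001, "ty": 0, "tz": 0, "ax": 0, "ay": 0, "az": 0},
    {"fingers": 1, "tx": -0.002, "ty": 0, "tz": 0, "ax": 0, "ay": 0, "az": 0},
    {"fingers": 1, "tx": -0.002, "ty": 0, "tz": 0, "ax": 0, "ay": 0, "az": 0}
  ]
}}

```text
time_s: 19.68
tcp_pos: [0.4542, -0.3294, 0.2442]
ee_rot: [[0.0, -0.444, 0.896], [-0.0, 0.896, 0.444], [-1.0, -0.001, 0.0]]
wrist_force: [2.3, -6.1, -2.5]
gripper_width: 0.5
```

{"api": "play_rows", "payload": {
  "commands": [
    {"fingers": 1, "tx": -0.001, "ty": 0, "tz": 0, "ax": 0, "ay": 0, "az": 0},
    {"fingers": 1, "tx": -0.002, "ty": 0, "tz": 0, "ax": 0, "ay": 0, "az": 0},
    {"fingers": 1, "tx": -0.002, "ty": 0, "tz": 0, "ax": 0, "ay": 0, "az": 0}
  ]
}}

```text
time_s: 19.93
tcp_pos: [0.4541, -0.3294, 0.2447]
ee_rot: [[-0.0, -0.444, 0.896], [-0.0, 0.896, 0.444], [-1.0, 0.0, -0.0]]
wrist_force: [2.6, -5.9, -6.9]
gripper_width: 0.505
```

{"api": "play_rows", "payload": {
  "commands": [
    {"fingers": 1, "tx": -0.001, "ty": 0, "tz": 0, "ax": 0, "ay": 0, "az": 0},
    {"fingers": 1, "tx": -0.001, "ty": 0, "tz": 0, "ax": 0, "ay": 0, "az": 0},
    {"fingers": 1, "tx": -0.001, "ty": 0, "tz": 0, "ax": 0, "ay": 0, "az": 0}
  ]
}}

```text
time_s: 20.18
tcp_pos: [0.4542, -0.3294, 0.2447]
ee_rot: [[-0.0, -0.444, 0.896], [0.0, 0.896, 0.444], [-1.0, 0.0, -0.0]]
wrist_force: [3.6, -8.3, -8.4]
gripper_width: 0.507
```

{"api": "play_rows", "payload": {
  "commands": [
    {"fingers": 1, "tx": -0.001, "ty": 0, "tz": 0, "ax": 0, "ay": 0, "az": 0},
    {"fingers": 1, "tx": -0.001, "ty": 0, "tz": 0, "ax": 0, "ay": 0, "az": 0},
    {"fingers": 1, "tx": -0.001, "ty": 0, "tz": 0, "ax": 0, "ay": 0, "az": 0},
    {"fingers": 1, "tx": -0.001, "ty": 0, "tz": 0, "ax": 0, "ay": 0, "az": 0},
    {"fingers": 1, "tx": -0.001, "ty": 0, "tz": 0, "ax": 0, "ay": 0, "az": 0}
  ]
}}

```text
time_s: 20.6
tcp_pos: [0.4541, -0.3294, 0.2448]
ee_rot: [[-0.001, -0.444, 0.896], [0.001, 0.896, 0.444], [-1.0, 0.001, -0.001]]
wrist_force: [4.0, -7.9, -12.6]
gripper_width: 0.505
```

```bash
python3 - <<'E'
from h import *
s=r.sense();print(s['time_s'],s['tcp_pos'],s['gripper_width'],s['wrist_force'])
p=viewer.capture('scene'); save(p,'s5')
a=cv2.resize(p['image'][110:260,320:480],(533,500)); b=cv2.resize(p['image'][150:480,180:400],(267,400)); b=np.vstack([b,np.zeros((100,267,3),np.uint8)])
cv2.imwrite('pics/s5c.png',np.hstack([a,b])[:,:,::-1])
E
```

```text
20.6 [ 0.45412431 -0.32939928  0.24477351] 0.505430669749481 [  3.98845097  -7.91032356 -12.61609162]
```

View pics/s5c.png

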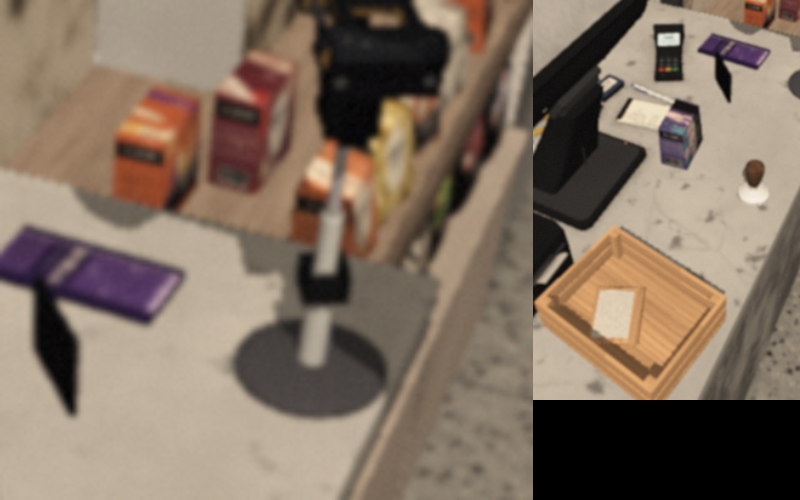

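Both tubes are drawn out above the collar: the thicker one at (330,240) and the thin one at (342,170). The plate lies in the crate and the bystanders are where they were. The pull is steady at 12.6 N against the stop, so I'm handing in.

```bash
python3 -c "
from h import *
print(job.finish_job())"
```

```text
the job is handed in; nothing more can be done
None
```

The job is done and handed in at about 20.6 s. The wooden price plate is in the returns crate, and the arm is holding the stand's head at the second stop.

- **Plate:** My first grasp failed because I lifted before the fingers had shut; they passed clear and the plate stayed in its slot. The second grasp held at about 8 mm. The last picture shows the plate lying flat in the crate.
- **Pole:** I squeezed the head across the button and pulled it straight up. The force stepped up at the first stop as described. The head stopped 120 mm above its retracted height, where the pull rose from about 5 N to 12.6 N with no further movement. The last picture shows both tubes drawn out above the collar.
- **Bystanders:** The chocolate box, tamper and chocolate bar look unmoved in that picture.

**Disagreements:**
- **Button:** The gripper read about 44 mm where I expected 45.5 mm with the button fully in. The pole came free and rose at only about 2–5 N, so I took the button as pressed.
- **Sideways push:** A sideways force of 5 to 9 N stayed on the wrist while it gripped the head, probably because the grip was slightly off centre.

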